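# Lock down the purple lotion dispenser

## Robot

A 6-joint arm with a two-finger parallel gripper is mounted at the origin on the work surface. World frame = base frame: x ahead of the robot, y to its left, z up, the work surface at z = 0. Lengths are in m, angles in rad, forces in N, time in s.
With the tool pointing down it reaches from about 0.375 to 0.9 m from the base axis. Payload 3.1 kg.
Tool frame: the origin (TCP) lies on the centre line of the jaws, within the pads' length; the fingertips stand 19 mm ahead of it and the grasp point (between the pads) is the TCP; z points along the fingers, y is the line along which they close (so a half turn about z gives the same grasp; the last joint's range is limited). The gripper opens to 87 mm and grips with 3 to 60 N. Pads are 19 mm wide; open, the fingers measure 117 mm over their backs; the gripper's body (75 mm by 190 mm) begins 51 mm behind the grasp point.
Start: joints at [1.095, 0.527, 1.433, -0, 1.181, -0.178], TCP at [0.183, 0.597, 0.242] pointing down, gripper open.
Joint ranges: [-3.08, 3.08], [-0.75, 2.2], [0.22, 2.44], [-1.43, 4.57], [0, 2.65], [-2.85, 2.85]. Speed limits (rad/s): [2.79, 2.79, 3.14, 3.14, 3.14, 3.14].

## Interface

Orientations are given as a unit quaternion [x, y, z, w].
In Python, from rig import robot, viewer, finish_job, observe gives the robot as it stands (robot), with the cameras (viewer), the job as plain functions and the readings as plain functions.
- The arm moves only by the tool hand_motion, called after ">>>" by a JSON object that holds its "method" and its "body", one argument or row to a line. Schema: {"type":"object","properties":{"offsets":{"type":"array","items":{"type":"object","properties":{"trans":{"type":"array","items":{"type":"number"},"minItems":3,"maxItems":3},"spin":{"type":"number"},"finger_gap":{"type":"number"}},"additionalProperties":false,"required":["finger_gap"]},"minItems":1,"maxItems":5},"only":{"type":"string"},"quiet":{"type":"boolean"},"lines":{"type":"string"}},"required":["offsets"],"additionalProperties":false}. offsets is a list of rows, 1 to 5 of them, each an object with the fields trans (a list: dx, dy, dz in m), spin (a turn about the tool's z in rad), finger_gap (the finger opening in m); a field left out counts as zero (the opening has to be given); each row shifts and turns the commanded pose from where the row before left it, along the tool's axes as they then stand; what a row does not reach is not made up. A row lasts 1/12 s, in which the tool goes at most 0.0417 m and 0.125 rad, less where a joint would pass 70% of its speed; a pose out of reach is approached as far as the arm can. The fingers move at their own pace and stop on an object; the grip force is fixed at half the most. Time passes only in rows, so rows that do not move let the fingers close. The tool returns the time, the measured TCP pose, the force, the opening and the grip force at its end. only (a regular expression) keeps the lines of the reply that match it, lines (a string "A,B") keeps lines A to B, and quiet returns only ok. Input that does not fit is refused with a message, and nothing moves.
- observe(): the state, without advancing time (a new reading comes with each control period).
- viewer.get_image(name): name is "side" or "top"; returns a dict with "color" (480x640x3 uint8, red, green, blue), "fov_y" (degrees; the focal length in pixels is half the picture's height over the tangent of half this angle, whatever the lens; pixels are square), "cx", "cy" (the principal point, pixels), "k1" (the pictures are not rectified: a ray, as slopes to the right and down, at radius r is drawn at 1 + k1 r^2 times it, then the intrinsics apply), "R" (3x3) and "t" (3): a world point X has camera coordinates R X + t. Camera axes: x right, y down, z forward; pixel columns grow to the right and rows downward; lengths in m; the calibration is good to about 2 mm. A picture is of the moment at which its call begins. There is no depth.
- finish_job(): hands the job in; it is judged then, once.
The state is a dict: "clock": time; "q": joint angles; "qd": joint speeds; "effort": joint torques, N m; "tcp_pos": TCP position; "ee_rot": TCP orientation; "contact_force": force on the tool from outside, world axes, zero at the start; "moment": the same for the moment, N m; "finger_gap": finger opening in m; "gripper_force": force on a finger pad.
Only numpy, scipy, OpenCV 4.12 (cv2) and the standard library are available. Lean on these libraries where they do the work, as an engineer would, in place of code of your own. Each camera call takes 0.05 s, during which the arm holds its last target. There are 200 camera calls.

## Task

Lock the purple lotion dispenser for the night: press its sprung plunger down into the body and, keeping it down, slide its yellow lock bolt fully home under the steel staple, so that the plunger stays down when you let go. Do not press the orange dispenser's plunger.

Things in the scene. Friction and masses are not known exactly. Their poses are not given: they have to be found in the camera images.
- purple_dispenser: Purple lotion dispenser fixed to the counter: a block 96 (x) x 150 (y) x 110 mm high, cream panels front and back, steel spout on its -x face. Origin: centre of its underside, on the counter; z up; turned by some yaw. On top, its centre 20 mm towards -y, stands a dark grey plunger, 64 (x) x 96 (y) mm, flat top 136 mm above the counter when up.
- purple_fin (a point): Middle of the thumb fin of the purple dispenser's yellow lock bolt, at half its height. The bolt lies on the plunger and goes up and down with it: a bar 22 (x) x 82 (y) x 6 mm with an upright fin 14 mm thick in x, 32 long in y, 24 high. Unpressed and unslid: x 0, y -34, z 154 mm in the body's frame. Site axes = body axes. Gripped across x, the fin works plunger and bolt together.
- purple_staple (a point): Middle of the steel staple's crossbar, fixed on the purple body at x 0, y 43, z 138 mm in its frame. The bridge is 48 mm wide (x), 10 mm deep (y), its crossbar 12 mm high with the underside 132 mm above the counter. The yellow bar's tip slides to +y beneath it.
- purple_plunger (a joint): Travel of the purple plunger straight down, m: 0 = up, 0.016 = fully pressed. Spring: 6 N at the top, 11 N fully pressed; let go unlocked, it springs up. The yellow bar passes under the staple only while this is above 0.010; locked and let go, the plunger rises until the bar meets the staple and rests at about 0.010.
- purple_bolt (a joint): Travel of the purple dispenser's yellow bolt towards the body's +y, m: 0 = back (unlocked), 0.024 = fully home at its stop. It starts at 0 to 0.005; at 0.008 its tip reaches the staple. It slides with about 1 N of friction and stays where it is left.
- orange_plunger (a joint): Travel of the plunger of the other dispenser, the same but with an orange body, m: 0 = up, 0.016 = fully pressed. To be left up.

How it is judged:
On the way:
1. the purple plunger is pressed down while its bolt is still clear of the staple (value of joint purple_plunger above 0.01 m and value of joint purple_bolt below 0.012 m), for 0.05 s.
At the end, for the whole second after the job is handed in: The purple bolt is at least 15 of its 24 mm across, under the staple, the purple plunger stays down (at least 7 mm below its upper position, at rest), and the orange plunger is up (value of joint purple_bolt above 0.015 m and value of joint purple_plunger above 0.007 m and velocity of joint purple_plunger between -0.01 and 0.01 m/s and value of joint orange_plunger below 0.004 m); the robot touches nothing.
It fails at once if the orange dispenser's plunger is pressed (more than 6 mm) (value of joint orange_plunger above 0.006 m).
It also fails if it takes over 29 s, if anything falls off the work surface, if the arm or the gripper's body presses on something with over 40 N, if the wrist force passes 120 N, or if a joint passes its speed limit or range.

## Working session

There is one attempt and no reset: what is moved stays moved. The work goes in short steps, Python scripts to look and compute and a tool call to move; the robot and the scene stay as the last step left them, time stands still between calls to the robot, and variables do not carry over. Pictures are saved under pics/ and viewed, at most 10 in all, crops included, and the job is handed in when it is done.

```bash
ls; mkdir -p pics
```

Run:
```python
from rig import robot, viewer, finish_job, observe
import cv2,pickle
d={}
for n in("side","top"):
    d[n]=viewer.get_image(n); cv2.imwrite(f"pics/{n}0.png",d[n]["color"][:,:,::-1])
    print({k:v for k,v in d[n].items() if k!="color"})
pickle.dump(d,open("im0.pkl","wb"))
s=observe();print(s["clock"],s["tcp_pos"],s["ee_rot"],s["finger_gap"])
```

```text
pics
rig.py
{'fov_y': 54.665519993131625, 'cx': 314.84841871689906, 'cy': 239.180864472512, 'k1': -0.0536825484209489, 'R': array([[ 0.97147312, -0.23710375,  0.00466865],
       [-0.1628145 , -0.68114679, -0.71381404],
       [ 0.17242802,  0.69269103, -0.70031973]]), 't': array([-0.53204422,  0.17101237,  0.85090385])}
{'fov_y': 50.38520673422146, 'cx': 317.23253511065366, 'cy': 234.99343692482893, 'k1': 0.023260214365216386, 'R': array([[-0.02985534, -0.9994537 ,  0.01417601],
       [-0.99247228,  0.02795557, -0.11923618],
       [ 0.11877474, -0.01762913, -0.99276471]]), 't': array([-0.00935261,  0.54964608,  1.03421021])}
0.1 [0.18308946 0.59693989 0.24067371] [ 1.48366193e-01  9.88932009e-01 -9.26144816e-04 -3.11173558e-04] 0.08692909811841361
```

View pics/side0.png

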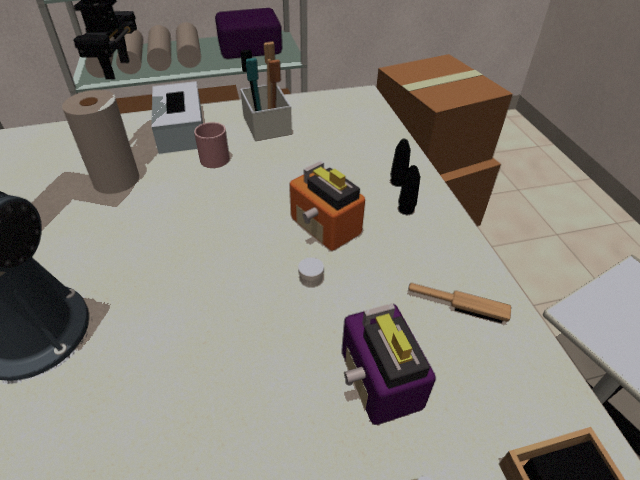

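View pics/top0.png

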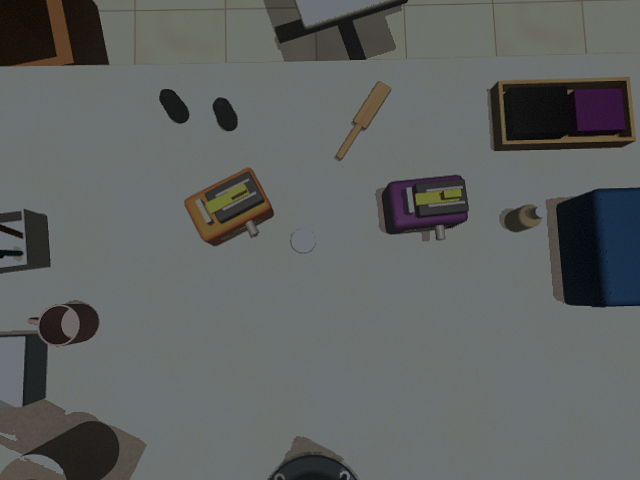

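The side view shows the purple dispenser around (388,360), with its yellow fin near (400,343) and its staple near (380,312). In the top view the purple body is at (425,203), its fin near (452,194) and its staple near (410,199). The orange one is well away, at (230,205) in the top view. I'll zoom in next.

Run:
```python
import pickle,cv2,numpy as np
d=pickle.load(open("im0.pkl","rb"))
a=d["top"]["color"][165:245,375:475];b=d["side"]["color"][295:425,330:440]
a=cv2.resize(a,None,fx=4,fy=4,interpolation=cv2.INTER_NEAREST);a=np.clip(a*1.6,0,255).astype(np.uint8)
b=cv2.resize(b,None,fx=3.5,fy=3.5,interpolation=cv2.INTER_NEAREST)
h=max(a.shape[0],b.shape[0]);f=lambda x:np.vstack([x,np.zeros((h-x.shape[0],x.shape[1],3),np.uint8)])
cv2.imwrite("pics/z.png",np.hstack([f(a),f(b)])[:,:,::-1])
```

```text
(no output)
```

View pics/z.png

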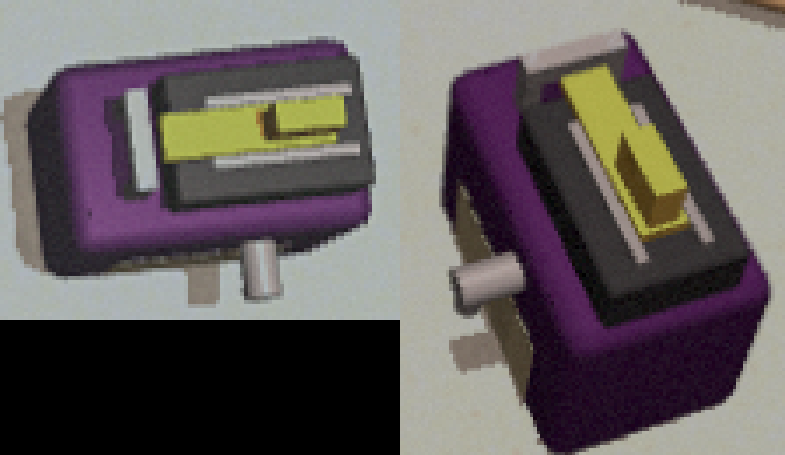

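Create h.py:
```python
import numpy as np,cv2
def ray(im,u,v):
    f=240/np.tan(np.radians(im["fov_y"])/2)
    # k1 acts on slopes: same as OpenCV radial model with k1 only
    K=np.array([[f,0,im["cx"]],[0,f,im["cy"]],[0,0,1]])
    s=cv2.undistortPoints(np.array([[[u,v]]],float),K,np.array([im["k1"],0,0,0]))[0,0]
    return -im["R"].T@im["t"], im["R"].T@np.array([s[0],s[1],1])
def plane(im,u,v,z):
    o,d=ray(im,u,v); return o+d*(z-o[2])/d[2]
def tri(a,pa,b,pb):
    o,d=ray(a,*pa);p,e=ray(b,*pb)
    s=np.linalg.lstsq(np.c_[d,-e],p-o,rcond=None)[0]
    x,y=o+d*s[0],p+e*s[1]; return (x+y)/2,np.linalg.norm(x-y)
```

Run:
```python
import pickle;from h import *
np.set_printoptions(precision=4,suppress=True)
d=pickle.load(open("im0.pkl","rb"));T,S=d["top"],d["side"]
t=lambda x,y:(x/4+375-.4,y/4+165-.4)
s=lambda x,y:((x-400)/3.5+330-.4,y/3.5+295-.4)
print("fin tri",tri(T,t(311,115.5),S,s(652,160)))
print("fin z",plane(T,*t(311,115.5),.166),plane(S,*s(652,160),.166))
c=np.array([plane(T,*t(*p),.136) for p in[(163,80),(362,57),(374,183),(172,208)]])
print("plunger",c[:,:2],c.mean(0),"len",np.linalg.norm(c-np.roll(c,-1,0),axis=1))
v=c[0]-c[1]+c[3]-c[2]; w=c[0]-c[3]+c[1]-c[2]
print("yaw",np.arctan2(-v[0],v[1]),np.arctan2(w[1],w[0]))
f=np.array([plane(T,*t(*p),.166) for p in[(277,103),(345,95),(345,128),(278,136)]])
print("fin",f[:,:2],np.linalg.norm(f-np.roll(f,-1,0),axis=1)); v=f[0]-f[1]+f[3]-f[2];print(np.arctan2(-v[0],v[1]))
st=[plane(T,*t(*p),.144) for p in[(125,90),(147,88),(157,190),(135,193)]]
print("staple",np.array(st)[:,:2],np.mean(st,0)); v=st[1]-st[2];print(np.arctan2(v[1],v[0]))
sp=[plane(S,*s(*p),.144) for p in[(527,50),(622,30)]];v=sp[1]-sp[0];print("side staple",sp,np.arctan2(v[1],v[0]))
fs=[plane(S,*s(*p),.166) for p in[(620,133),(648,124),(687,184),(654,197)]];print("side fin",np.array(fs)[:,:2],np.mean(fs,0))
```

```text
fin tri (array([ 0.6042, -0.2755,  0.1658]), np.float64(0.0012525473980930662))
fin z [ 0.6035 -0.2752  0.166 ] [ 0.6048 -0.2756  0.166 ]
plunger [[ 0.6286 -0.2141]
 [ 0.6372 -0.3101]
 [ 0.576  -0.3119]
 [ 0.5666 -0.2152]] [ 0.6021 -0.2628  0.136 ] len [0.0964 0.0613 0.0972 0.062 ]
yaw 0.0925024313300299 0.0232918872493103
fin [[ 0.6099 -0.2599]
 [ 0.6127 -0.2916]
 [ 0.5972 -0.2906]
 [ 0.5943 -0.2594]] [0.0319 0.0155 0.0313 0.0155]
0.09140223633922222
staple [[ 0.6226 -0.1941]
 [ 0.6233 -0.2046]
 [ 0.5742 -0.2068]
 [ 0.5731 -0.1963]] [ 0.5983 -0.2005  0.144 ]
0.04493135313509062
side staple [array([ 0.58  , -0.1962,  0.144 ]), array([ 0.6247, -0.1957,  0.144 ])] 0.011554792171060558
side fin [[ 0.5968 -0.2604]
 [ 0.6095 -0.259 ]
 [ 0.6142 -0.2894]
 [ 0.5993 -0.2919]] [ 0.605  -0.2752  0.166 ]
```

Run:
```python
import pickle;from h import *
d=pickle.load(open("im0.pkl","rb"));T,S=d["top"],d["side"]
for n,im in d.items():
    for X in([.183,.597,.242],[.183,.597,.0],[.604,-.2755,.166]):
        c=im["R"]@X+im["t"];f=240/np.tan(np.radians(im["fov_y"])/2);print(n,X,f*c[:2]/c[2]+[im["cx"],im["cy"]])
print("roll base side",plane(S,115,185,0),"mug top",plane(S,212,130,.09), "orange fin",plane(S,338,175,.166),"toaster/box",plane(S,177,92,.1),"utensil",plane(S,265,95,.1))
```

```text
side [0.183, 0.597, 0.242] [110.94359505  58.57117515]
side [0.183, 0.597, 0.0] [137.20345224 144.08133582]
side [0.604, -0.2755, 0.166] [401.43197503 340.82240867]
top [0.183, 0.597, 0.242] [-68.06389611 460.4826051 ]
top [0.183, 0.597, 0.0] [ 18.80712775 422.74495209]
top [0.604, -0.2755, 0.166] [452.23266324 193.30318569]
roll base side [0.12864674 0.42217745 0.        ] mug top [0.39151193 0.47414859 0.09      ] orange fin [0.62247399 0.11564367 0.166     ] toaster/box [0.3103323  0.68875298 0.1       ] utensil [0.55168641 0.60976913 0.1       ]
```

>>> {"method": "hand_motion", "body": {
  "offsets": [
    {"spin":0.12,"finger_gap":0.06},
    {"spin":0.12,"finger_gap":0.06},
    {"spin":0.12,"finger_gap":0.06},
    {"spin":0.12,"finger_gap":0.06},
    {"spin":0.12,"finger_gap":0.06}
  ]
}}

```text
clock: 0.52
tcp_pos: [0.1831, 0.5971, 0.241]
ee_rot: [0.437, 0.9, -0.001, -0.0]
contact_force: [-0.2, 0.6, 0.3]
finger_gap: 0.0636
gripper_force: 0.0
```

>>> {"method": "hand_motion", "body": {
  "offsets": [
    {"spin":0.12,"finger_gap":0.06},
    {"spin":0.12,"finger_gap":0.06},
    {"spin":0.12,"finger_gap":0.06},
    {"spin":0.12,"finger_gap":0.06},
    {"spin":0.12,"finger_gap":0.06}
  ],
  "lines": "1,3"
}}

```text
clock: 0.93
tcp_pos: [0.1831, 0.5971, 0.241]
ee_rot: [0.683, 0.73, -0.001, 0.0]
```

>>> {"method": "hand_motion", "body": {
  "offsets": [
    {"trans":[0,0.04,0],"finger_gap":0.06},
    {"trans":[0,0.04,0],"finger_gap":0.06},
    {"trans":[0,0.04,0],"finger_gap":0.06},
    {"trans":[0,0.04,0],"finger_gap":0.06},
    {"trans":[0,0.02,0],"finger_gap":0.06}
  ]
}}

```text
clock: 1.35
tcp_pos: [0.368, 0.6102, 0.2409]
ee_rot: [0.682, 0.731, 0.001, 0.001]
contact_force: [0.1, -0.3, -0.4]
finger_gap: 0.0598
gripper_force: 0.0
```

>>> {"method": "hand_motion", "body": {
  "offsets": [
    {"trans":[-0.036,0.007,0],"finger_gap":0.06},
    {"trans":[-0.036,0.007,0],"finger_gap":0.06},
    {"trans":[-0.036,0.007,0],"finger_gap":0.06},
    {"trans":[-0.036,0.007,0],"finger_gap":0.06},
    {"trans":[-0.036,0.007,0],"finger_gap":0.06}
  ],
  "quiet": true
}}

```text
ok
```

>>> {"method": "hand_motion", "body": {
  "offsets": [
    {"trans":[-0.036,0.007,0],"finger_gap":0.06},
    {"trans":[-0.036,0.007,0],"finger_gap":0.06},
    {"trans":[-0.036,0.007,0],"finger_gap":0.06},
    {"trans":[-0.036,0.007,0],"finger_gap":0.06},
    {"trans":[-0.036,0.007,0],"finger_gap":0.06}
  ],
  "lines": "1,3"
}}

```text
clock: 2.18
tcp_pos: [0.4588, 0.2549, 0.2413]
ee_rot: [0.681, 0.733, -0.0, -0.0]
```

>>> {"method": "hand_motion", "body": {
  "offsets": [
    {"trans":[-0.036,0.007,0],"finger_gap":0.06},
    {"trans":[-0.036,0.007,0],"finger_gap":0.06},
    {"trans":[-0.036,0.007,0],"finger_gap":0.06},
    {"trans":[-0.036,0.007,0],"finger_gap":0.06},
    {"trans":[-0.036,0.007,0],"finger_gap":0.06}
  ],
  "quiet": true
}}

```text
ok
```

>>> {"method": "hand_motion", "body": {
  "offsets": [
    {"trans":[-0.036,0.007,0],"finger_gap":0.06},
    {"trans":[-0.036,0.007,0],"finger_gap":0.06},
    {"trans":[-0.036,0.007,0],"finger_gap":0.06},
    {"trans":[-0.036,0.007,0],"finger_gap":0.06},
    {"trans":[-0.036,0.007,0],"finger_gap":0.06}
  ]
}}

```text
clock: 3.02
tcp_pos: [0.5549, -0.099, 0.2412]
ee_rot: [0.681, 0.732, -0.0, -0.0]
contact_force: [0.0, -0.5, -0.2]
finger_gap: 0.0601
gripper_force: 0.0
```

>>> {"method": "hand_motion", "body": {
  "offsets": [
    {"trans":[-0.036,0.0072,0],"finger_gap":0.06},
    {"trans":[-0.036,0.0072,0],"finger_gap":0.06},
    {"trans":[-0.036,0.0072,0],"finger_gap":0.06},
    {"trans":[-0.036,0.0072,0],"finger_gap":0.06},
    {"trans":[-0.036,0.0072,0],"finger_gap":0.06}
  ],
  "quiet": true
}}

```text
ok
```

>>> {"method": "hand_motion", "body": {
  "offsets": [
    {"trans":[0,0,0.01],"finger_gap":0.06},
    {"trans":[0,0,0.01],"finger_gap":0.06},
    {"trans":[0,0,0.01],"finger_gap":0.06},
    {"finger_gap":0.06}
  ]
}}

```text
clock: 3.77
tcp_pos: [0.6018, -0.2717, 0.208]
ee_rot: [0.681, 0.733, -0.0, -0.004]
contact_force: [-0.8, -0.6, -0.7]
finger_gap: 0.0599
gripper_force: 0.0
```

Run:
```python
from rig import robot, viewer, finish_job, observe
import cv2,numpy as np
S=viewer.get_image("side")["color"][230:400,310:480];T=viewer.get_image("top")["color"][130:260,375:505]
T=np.clip(T*1.5,0,255).astype(np.uint8)
cv2.imwrite("pics/a.png",np.hstack([cv2.resize(x,(400,400)) for x in(T,S)])[:,:,::-1])
```

```text
(no output)
```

View pics/a.png

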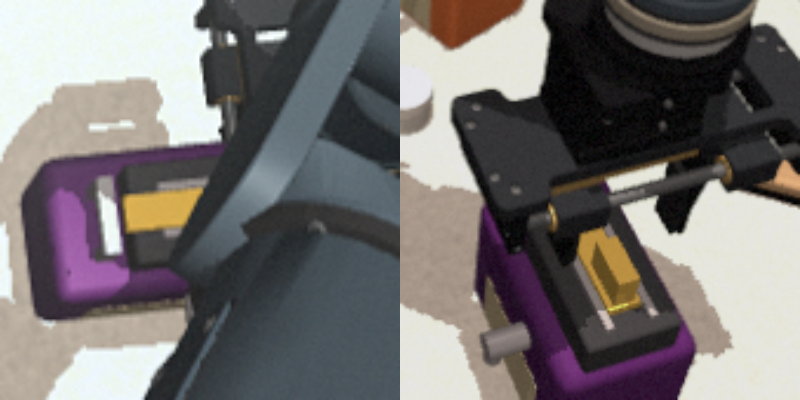

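The side crop shows the fin at about (403,342) in full-image pixels, centred between the open fingers, whose tips are at (380,335) and (427,325). Next I descend to grip height.

>>> {"method": "hand_motion", "body": {
  "offsets": [
    {"trans":[-0.004,0.002,0.01],"finger_gap":0.06},
    {"trans":[0,0,0.012],"finger_gap":0.06},
    {"trans":[0,0,0.012],"finger_gap":0.06},
    {"trans":[0,0,0.008],"finger_gap":0.06},
    {"finger_gap":0.03}
  ]
}}

```text
clock: 4.28
tcp_pos: [0.6047, -0.2768, 0.1664]
ee_rot: [0.681, 0.732, -0.0, -0.003]
contact_force: [0.1, 0.5, 0.3]
finger_gap: 0.0576
gripper_force: 0.0
```

>>> {"method": "hand_motion", "body": {
  "offsets": [
    {"finger_gap":0.03},
    {"finger_gap":0.01},
    {"finger_gap":0.01},
    {"finger_gap":0.0},
    {"finger_gap":0.0}
  ]
}}

```text
clock: 4.7
tcp_pos: [0.6066, -0.2782, 0.1702]
ee_rot: [0.681, 0.732, 0.0, 0.001]
contact_force: [0.8, -0.1, -0.3]
finger_gap: 0.0278
gripper_force: 0.0
```

>>> {"method": "hand_motion", "body": {
  "offsets": [
    {"finger_gap":0.0},
    {"finger_gap":0.0},
    {"finger_gap":0.0},
    {"finger_gap":0.0}
  ]
}}

```text
clock: 5.03
tcp_pos: [0.6058, -0.2781, 0.1698]
ee_rot: [0.681, 0.733, -0.0, -0.0]
contact_force: [-2.3, -0.2, 2.0]
finger_gap: 0.0139
gripper_force: 30.0
```

>>> {"method": "hand_motion", "body": {
  "offsets": [
    {"trans":[0,0,0.004],"finger_gap":0.0},
    {"trans":[0,0,0.004],"finger_gap":0.0},
    {"trans":[0,0,0.004],"finger_gap":0.0},
    {"trans":[0,0,0.003],"finger_gap":0.0},
    {"finger_gap":0.0}
  ]
}}

```text
clock: 5.45
tcp_pos: [0.6058, -0.2783, 0.1554]
ee_rot: [0.681, 0.733, -0.0, -0.0]
contact_force: [-4.5, 0.8, 9.5]
finger_gap: 0.0136
gripper_force: 30.0
```

>>> {"method": "hand_motion", "body": {
  "offsets": [
    {"finger_gap":0.0},
    {"finger_gap":0.0}
  ]
}}

```text
clock: 5.62
tcp_pos: [0.6058, -0.2782, 0.1561]
ee_rot: [0.681, 0.733, -0.0, -0.0]
contact_force: [-4.3, -0.5, 9.1]
finger_gap: 0.0137
gripper_force: 30.0
```

>>> {"method": "hand_motion", "body": {
  "offsets": [
    {"trans":[0,0,0.0015],"finger_gap":0.0},
    {"finger_gap":0.0},
    {"finger_gap":0.0}
  ]
}}

```text
clock: 5.87
tcp_pos: [0.6058, -0.2783, 0.1547]
ee_rot: [0.681, 0.733, -0.0, 0.0]
contact_force: [-5.2, 0.3, 9.8]
finger_gap: 0.014
gripper_force: 30.0
```

Run:
```python
from rig import robot, viewer, finish_job, observe
import cv2,numpy as np
S=viewer.get_image("side")["color"][290:410,330:450]
cv2.imwrite("pics/b.png",cv2.resize(S,(600,600))[:,:,::-1])
```

```text
(no output)
```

View pics/b.png

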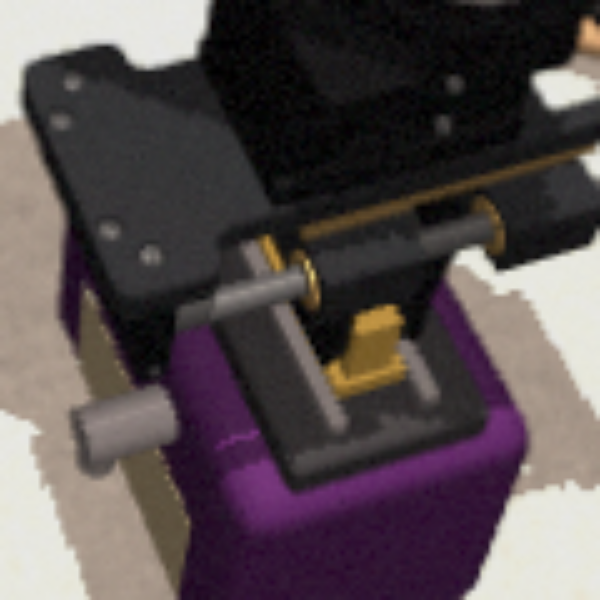

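The plunger is clearly pressed into the body: its front face was tall before and is now only a thin band, around (400,380) full-image. Next I slide the bolt.

>>> {"method": "hand_motion", "body": {
  "offsets": [
    {"trans":[0.005,0,0],"finger_gap":0.0},
    {"trans":[0.005,0,0],"finger_gap":0.0},
    {"trans":[0.005,0,0],"finger_gap":0.0},
    {"trans":[0.003,0,0],"finger_gap":0.0},
    {"finger_gap":0.0}
  ]
}}

```text
clock: 6.33
tcp_pos: [0.6044, -0.2602, 0.1548]
ee_rot: [0.681, 0.733, -0.001, 0.0]
contact_force: [-4.6, -0.2, 8.8]
finger_gap: 0.0136
gripper_force: 30.0
```

>>> {"method": "hand_motion", "body": {
  "offsets": [
    {"trans":[0.002,0,0],"finger_gap":0.0},
    {"trans":[0.002,0,0],"finger_gap":0.0},
    {"trans":[0.001,0,0],"finger_gap":0.0},
    {"finger_gap":0.0}
  ]
}}

```text
clock: 6.67
tcp_pos: [0.6042, -0.2566, 0.155]
ee_rot: [0.681, 0.733, -0.001, 0.001]
contact_force: [-5.5, -2.4, 9.0]
finger_gap: 0.0139
gripper_force: 30.0
```

>>> {"method": "hand_motion", "body": {
  "offsets": [
    {"trans":[0.002,0,0],"finger_gap":0.0},
    {"finger_gap":0.0},
    {"finger_gap":0.0}
  ]
}}

```text
clock: 6.92
tcp_pos: [0.6042, -0.2564, 0.1553]
ee_rot: [0.681, 0.733, -0.002, 0.002]
contact_force: [-4.8, -5.4, 9.2]
finger_gap: 0.0139
gripper_force: 30.0
```

>>> {"method": "hand_motion", "body": {
  "offsets": [
    {"trans":[-0.001,0,-0.003],"finger_gap":0.0},
    {"trans":[0,0,-0.002],"finger_gap":0.0},
    {"finger_gap":0.0}
  ]
}}

```text
clock: 7.17
tcp_pos: [0.6042, -0.2565, 0.1598]
ee_rot: [0.681, 0.733, -0.002, 0.002]
contact_force: [-5.6, -4.0, 8.1]
finger_gap: 0.0137
gripper_force: 30.0
```

The bolt is at its stop (the y force is building up). I release and rise.

>>> {"method": "hand_motion", "body": {
  "offsets": [
    {"finger_gap":0.05},
    {"finger_gap":0.05},
    {"finger_gap":0.05},
    {"finger_gap":0.05},
    {"finger_gap":0.05}
  ]
}}

```text
clock: 7.58
tcp_pos: [0.6047, -0.2537, 0.1576]
ee_rot: [0.681, 0.733, 0.0, -0.0]
contact_force: [-0.5, 0.7, 0.8]
finger_gap: 0.0393
gripper_force: 0.0
```

>>> {"method": "hand_motion", "body": {
  "offsets": [
    {"trans":[0,0,-0.02],"finger_gap":0.05},
    {"trans":[0,0,-0.03],"finger_gap":0.05},
    {"trans":[0,0,-0.03],"finger_gap":0.05},
    {"trans":[-0.03,0,-0.03],"finger_gap":0.05},
    {"trans":[-0.04,0,0],"finger_gap":0.05}
  ]
}}

```text
clock: 8.0
tcp_pos: [0.6131, -0.3221, 0.2753]
ee_rot: [0.679, 0.734, 0.001, 0.006]
contact_force: [1.7, -0.8, 1.4]
finger_gap: 0.0496
gripper_force: 0.0
```

>>> {"method": "hand_motion", "body": {
  "offsets": [
    {"trans":[-0.04,0,0],"finger_gap":0.05},
    {"trans":[-0.04,0,0],"finger_gap":0.05},
    {"trans":[-0.03,0,0],"finger_gap":0.05},
    {"finger_gap":0.05}
  ]
}}

```text
clock: 8.33
tcp_pos: [0.6168, -0.4402, 0.2664]
ee_rot: [0.683, 0.731, -0.001, 0.002]
contact_force: [0.5, 0.4, -0.0]
finger_gap: 0.0497
gripper_force: 0.0
```

Run:
```python
from rig import robot, viewer, finish_job, observe
import cv2,numpy as np
S=viewer.get_image("side")["color"][290:430,310:450];T=viewer.get_image("top")["color"][155:255,375:475]
T=np.clip(T*1.5,0,255).astype(np.uint8)
cv2.imwrite("pics/c.png",np.hstack([cv2.resize(x,(400,400)) for x in(T,S)])[:,:,::-1])
```

```text
(no output)
```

View pics/c.png

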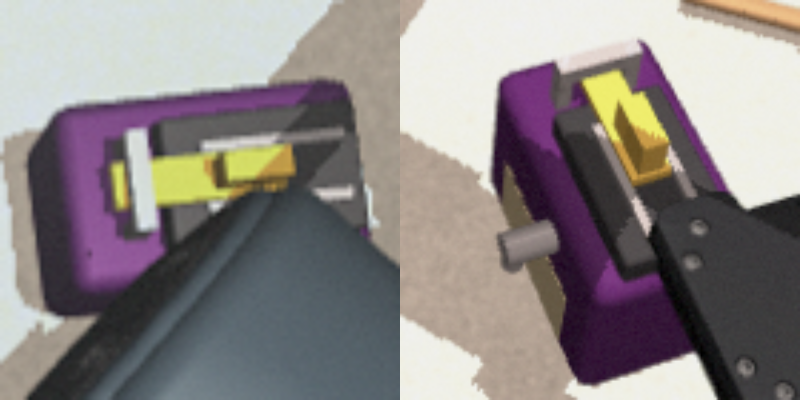

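The top crop shows the yellow tip sticking out past the staple at about (120,185). The fin has moved with it and the plunger is still down. The gripper is clear, so I hand in.

```bash
python3 -c "
from rig import robot, viewer, finish_job, observe
print(finish_job())"
```

```text
the job is handed in; nothing more can be done
None
```

The purple dispenser is locked: its bolt is fully home under the staple and the plunger stayed down after I let go; the arm stayed clear of the orange dispenser, and the job is handed in, though no verdict came back.

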